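Set the solder drawer out and shut its neighbour

TASK

The two top drawers of the blue parts cabinet were left ajar. Get ready for soldering with the fingertips only, gripping and lifting nothing: slide the drawer that holds the wire spool all the way out to its stop (its front panel can be pushed from behind), and push the drawer that holds the brick-like bar of polishing compound fully shut. Do not force the drawers, leave the spool and the bar lying in their drawers, and leave everything on the cabinet and on the bench where it is.

Things in the scene. Friction and masses are not known exactly. Their poses are not given: they have to be found in the camera images.
- parts_cabinet: Blue steel cabinet on the bench, 170 mm deep (x), 300 wide (y), 190 high, six plastic drawers in two columns of three. Fixed; place and yaw vary. Origin: centre of its underside; x axis from front to back, y to its left seen from the robot, z up. Front edge of the case: x = -0.079. Only the two top drawers move; the four below are fixed, the bottom right one standing 45 mm out.
- parts_cabinet_d02 (a joint): Top drawer of the left column, slide, m: 0 = shut, 0.12 = out at its stop (moves to the cabinet's -x). Slides with 0.8 N of friction plus light damping and stays where it is left; starts 0.065 to 0.09 out. Inside 131 mm wide in y; it is lined with a flat foam insert (solid) whose top lies 150 mm above the bench; side walls up to 177 mm. Nothing covers the part that stands out of the cabinet.
- parts_cabinet_d12 (a joint): Top drawer of the right column: the same as the left one.
- d02_front (a point): Middle of the top edge of the left top drawer's front panel, on the outer face, 185 mm above the bench; moves with the drawer. The panel is 139 mm wide (y), 55 mm high and 2 mm thick, upright, with a flat inner face. On the outer face a pull lip 50 mm wide and 4 mm thick sticks out 12 mm, its top 41 mm below this point; above the lip the face is flat.
- d12_front (a point): The same point of the right top drawer.
- solder_spool: Loose spool of wire standing on end in one of the two top drawers (left or right varies), white with black flanges, 42 mm across, 28 mm high, in the outer half of the drawer (toward the cabinet's side), beneath the front edge of the cabinet's top or just before it. Origin: centre of its underside.
- compound: Loose brick-like bar of polishing compound, plain dark red, 86 x 35 x 27 mm, lying flat in the other top drawer, its long side about along the cabinet's x, in the outer half of the drawer, its rear end under the cabinet's top. Origin: centre of its underside.
- tin_small: Round grey tin, 65 mm across, 28 mm high, loose on the cabinet's top, at the back. Origin: centre of its underside.
- tape_roll: Roll of masking tape, 66 mm across, 19 mm high, lying loose on the cabinet's top, at the back. Origin: centre of its underside.
- brass_brush: Wooden brush, 199 x 30 x 13 mm, loose on the bench in front of the cabinet. Origin: centre of its underside.
- hammer: Small hammer, 206 x 63 x 25 mm, loose on the bench to the left of the cabinet. Origin: centre of its underside.
- caliper: Caliper, 200 x 49 x 10 mm, loose on the bench to the left of the vice. Origin: centre of its underside.
There are look-alikes about, which are no part of the job. What is shaped like the compound but grey, turquoise or white is not meant.

How it is judged:
By the outcome, as a careful person would: the job done as asked, in the order asked, and still so for the second after the job is handed in, with the robot touching nothing.
It also fails if it takes over 42 s, if anything falls off the work surface, if the arm or the gripper's body presses on something with over 40 N, if the wrist force passes 120 N, or if a joint passes its speed limit or range.

ROBOT

A 6-joint arm with a two-finger parallel gripper is mounted at the origin on a cart in front of the work surface, level with it; the furniture and walls round the work are solid. World frame = base frame: x ahead of the robot, y to its left, z up, the work surface at z = 0. Lengths are in mm, angles in rad, forces in N, time in s.
With the tool pointing down it reaches from about 275 to 825 mm from the base axis. Payload 4.9 kg.
Tool frame: the origin (TCP) lies at the very end of the fingers, on their centre line; the grasp point (between the pads) lies 19 mm behind it; z points along the fingers, y is the direction in which the jaws open and shut (so a half turn about z gives the same grasp; the last joint's range is limited). The gripper opens to 85 mm and grips with 20 to 120 N. Pads are 22 mm wide; open, the fingers measure 114 mm over their backs; the gripper's body (76 mm by 85 mm) begins 54 mm behind the grasp point. The pads swing forward as they close: fully open they stand 13 mm farther back than shut.
Start: joints at [1.174, 0.326, -0.193, 1.052, 0, 1.437], TCP at [142.876, 531.136, 231.281] pointing down, gripper open.
Joint ranges: [-2.65, 2.65], [-0.97, 1.79], [-1.3, 1.35], [-1.93, 2.1], [-1.47, 1.37], [-3.14, 3.14]. Speed limits (rad/s): [2.57, 2.57, 3.14, 3.14, 3.14, 3.14].

INTERFACE

Orientations are given as [roll, pitch, yaw] about the fixed x, y, z axes, in that order (R = Rz(yaw) Ry(pitch) Rx(roll)).
In Python, from bench import bot, solve_ik, imaging gives the robot as it stands. Calls block until the motion is done:
- bot.move_ptp(position, orientation): joint-space move of the TCP to a pose.
- bot.movel(position, rot=None, max_speed=150, threshold=None): straight line of the TCP; rot=None keeps the orientation; max_speed is the mean speed in mm/s. With threshold (N) it stops when the force on the tool has changed by that much, and returns True; else False.
- bot.move_j(angles): joint-space move.
- bot.grip(opening, effort=None): opening from 0.0 (shut) to 1.0 (fully open); effort is the grip in N (None keeps the last); returns when the fingers have stopped.
- bot.dwell(seconds).
- solve_ik(position, orientation): joint angles nearest the present ones, or None.
- bot.get_state(): the state.
- imaging.capture(name): name is "side" or "top"; returns the picture (384x512x3 uint8, blue, green, red); there is no depth.
- imaging.camera_model(name): a dict with "K" (3x3 intrinsics, pixels), "position" and "rotation" of the camera in the world. Camera axes: x right, y up, looking along -z (the intrinsics and any distortion apply to the point x, -y, -z); pixel columns grow to the right and rows downward; lengths in mm; the calibration is good to about 2 mm. A picture is of the moment at which its call begins. camera_model takes no time and is no camera call.
A pose or a line that the arm cannot do raises bot.IKError and nothing moves.
- bot.sign_off(): hands the job in, once; it reports no verdict.
The state is a dict: "t": time; "qpos": joint angles; "joint_velocities": joint speeds; "effort": joint torques, N m; "tcp_pos": TCP position; "orientation": TCP orientation; "contact_force": force on the tool from outside, world axes, zero at the start; "wrist_torque": the same for the moment, N m; "opening": opening from 0.0 (shut) to 1.0 (fully open).
Only numpy, scipy, OpenCV 4.12 (cv2) and the standard library are available. Lean on these libraries where they do the work, as an engineer would, in place of code of your own. Each camera call takes 0.05 s, during which the arm holds its last target.

## Working session

There is one attempt and no reset: what is moved stays moved. The work goes in short steps, each a Python script; the robot and the scene stay as the last script left them, time stands still between calls to the robot, and variables do not carry over. Pictures are saved under pics/ and viewed, and the job is handed in when it is done.

```bash
ls; mkdir -p pics; python3 - <<'E'
from bench import bot, solve_ik, imaging
import cv2
for n in("side","top"):
    im=imaging.capture(n); cv2.imwrite(f"pics/{n}0_raw.png",im)
    cv2.imwrite(f"pics/{n}0.png",cv2.resize(im,(800,600),interpolation=cv2.INTER_CUBIC))
    print(n,imaging.camera_model(n))
print(bot.get_state())
E
```

```text
pics
side {'K': array([[403.5103212 ,   0.        , 252.43140879],
       [  0.        , 403.5103212 , 195.51522121],
       [  0.        ,   0.        ,   1.        ]]), 'position': array([  486.66949791, -1159.29848224,   876.09417495]), 'rotation': array([ 0.96115804,  0.02065656, -0.05021913])}
top {'K': array([[367.53354992,   0.        , 249.33652607],
       [  0.        , 367.53354992, 186.68219374],
       [  0.        ,   0.        ,   1.        ]]), 'position': array([ 357.71597092, -105.71013713, 1153.16533812]), 'rotation': array([ 0.15063474, -0.01796386, -1.56627929])}
{'t': 0.1, 'qpos': array([ 1.17380688e+00,  3.26898164e-01, -1.93498735e-01,  1.05198167e+00,
        1.54826646e-05,  1.43660526e+00]), 'joint_velocities': array([ 0.00135078, -0.00084901,  0.00234338,  0.00192826,  0.00015997,
       -0.00077129]), 'effort': array([ 3.51358985e-04, -4.44239187e+01,  2.63037783e+01,  7.83168798e-03,
       -1.59666320e-04,  1.26690023e-05]), 'tcp_pos': array([142.65676158, 530.63567764, 230.55902517]), 'orientation': array([-3.14002670e+00, -2.27029895e-04,  2.87879409e+00]), 'contact_force': array([ 0.41571055, -0.18284885,  0.23929146]), 'wrist_torque': array([ 0.01469163, -0.08925434, -0.01420812]), 'opening': 1.0006971204702275}
```

View pics/side0.png

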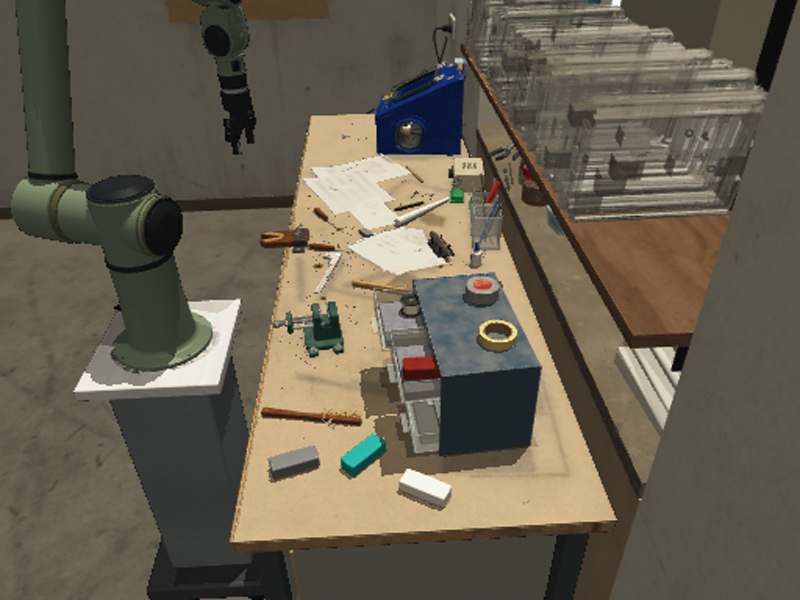

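View pics/top0.png

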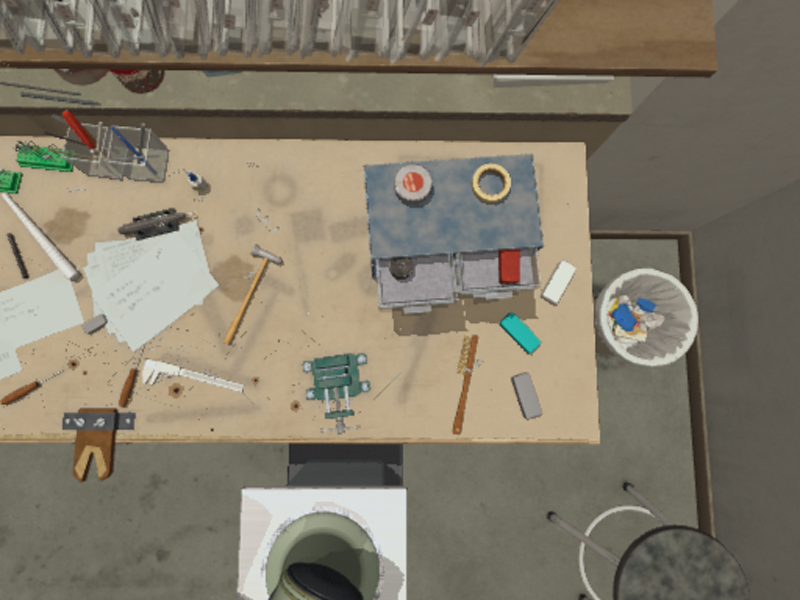

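The spool (dark ring, about (402,268)) is in the left top drawer and the red bar (about (510,265)) is in the right one. The look-alikes lie on the bench: grey (527,395), turquoise (520,333) and white (558,282). Next I'll enlarge this area and check the calibration.

```bash
cat > h.py <<'E'
import numpy as np, cv2
from scipy.spatial.transform import Rotation as R
from bench import bot, solve_ik, imaging
def cam(n):
    m=imaging.camera_model(n); return np.array(m["K"]),np.array(m["position"]),R.from_euler('xyz',m["rotation"]).as_matrix()
def proj(n,P):
    K,p,r=cam(n); c=(np.atleast_2d(P)-p)@r; c=c*[1,-1,-1]; u=c@K.T; return u[:,:2]/u[:,2:]
def ray(n,uv):
    K,p,r=cam(n); d=np.linalg.inv(K)@[uv[0],uv[1],1]; return p,r@(d*[1,-1,-1])
def onz(n,uv,z):
    p,d=ray(n,uv); return p+d*(z-p[2])/d[2]
def tri(uvt,uvs):
    p,d=ray("top",uvt);q,e=ray("side",uvs); d=d/np.linalg.norm(d);e=e/np.linalg.norm(e)
    s=np.linalg.lstsq(np.c_[d,-e],q-p,rcond=None)[0]; a=p+s[0]*d;b=q+s[1]*e
    return (a+b)/2,np.linalg.norm(a-b)
def shot(n,name,box=None,mark=()):
    im=imaging.capture(n); cv2.imwrite(f"pics/{name}_raw.png",im)
    x0,y0,x1,y1=box or (0,0,512,384); s=min(800/(x1-x0),600/(y1-y0))
    o=cv2.resize(im[y0:y1,x0:x1],None,fx=s,fy=s,interpolation=cv2.INTER_CUBIC)
    cv2.imwrite(f"pics/{name}.png",o); return im
E
python3 - <<'E'
from h import *
print(proj("top",[[0,0,0],bot.get_state()['tcp_pos']]),proj("side",[[0,0,0],bot.get_state()['tcp_pos']]))
im=cv2.imread("pics/top0_raw.png"); cv2.imwrite("pics/topc.png",cv2.resize(im[90:210,220:360],None,fx=5,fy=5,interpolation=cv2.INTER_CUBIC))
im=cv2.imread("pics/side0_raw.png"); cv2.imwrite("pics/sidec.png",cv2.resize(im[165:295,225:355],None,fx=4.6,fy=4.6,interpolation=cv2.INTER_CUBIC))
E
```

```text
[[205.94669903 364.93083594]
 [-27.2195833  333.25162218]] [[104.73857269 217.52084601]
 [156.42694725  98.32462908]]
```

View pics/topc.png

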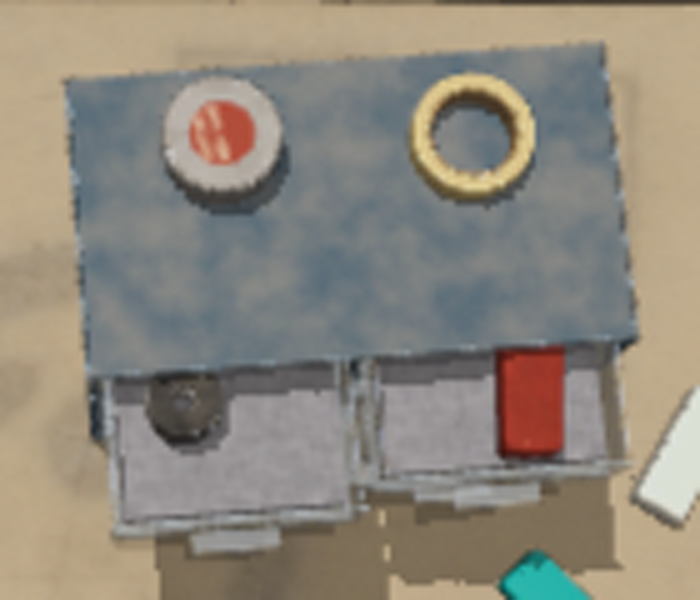

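View pics/sidec.png

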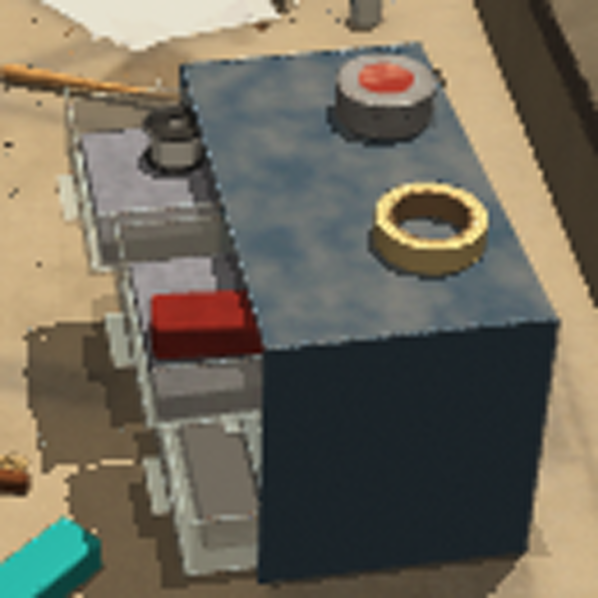

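```bash
python3 - <<'E'
from h import *
t=lambda u,v:(u/5+220,v/5+90)
s=lambda u,v:(u/4.6+225,v/4.6+165)
C={}
for k,a,b in [("FL",(92,375),(180,65)),("BL",(68,80),(420,43)),("BR",(604,43),(558,320)),("FR",(636,337),(262,350)),
 ("d02 outL",(114,535),(66,93)),("d02 outR",(355,518),(96,268)),("d12 outL?",(370,490),(122,262)),("d12 outR",(626,463),(155,420)),
 ("spool top",(184,398),(171,122)),("bar FL",(500,454),(152,296)),("bar FR",(562,457),(150,327))]:
    P,e=tri(t(*a),s(*b)); C[k]=P; print(k,P.round(1),round(e,1))
    z=190 if len(k)==2 else 185 if 'd' in k[:1] else 178
    print("    plane",z,onz("top",t(*a),z).round(1),onz("side",s(*b),z).round(1))
E
```

```text
FL [562.5 -92.8 191.6] 0.9
    plane 190 [562.4 -92.8 190. ] [563.1 -90.1 190. ]
BL [728.9 -78.2 191. ] 3.6
    plane 190 [727.3 -78.2 190. ] [731.1 -75.6 190. ]
BR [ 753.6 -374.1  190.4] 3.1
    plane 190 [ 752.1 -374.1  190. ] [ 755.5 -373.   190. ]
FR [ 586.3 -386.   189.9] 1.0
    plane 190 [ 585.8 -385.9  190. ] [ 586.8 -386.   190. ]
d02 outL [ 480.9 -104.9  180.4] 6.8
    plane 185 [ 477.  -105.2  185. ] [ 484.3 -111.   185. ]
d02 outR [ 496.  -239.8  135.7] 4.9
    plane 185 [ 486.9 -233.5  185. ] [ 497.6 -300.5  185. ]
d12 outL? [ 511.4 -247.1  145.2] 6.8
    plane 185 [ 502.1 -241.7  185. ] [ 513.3 -296.   185. ]
d12 outR [ 525.4 -390.7  145.4] 2.3
    plane 185 [ 517.7 -379.5  185. ] [ 524.4 -432.1  185. ]
spool top [ 552.9 -142.5  178.9] 0.7
    plane 178 [ 552.7 -142.5  178. ] [ 553.3 -141.1  178. ]
bar FL [ 527.1 -314.4  172.4] 5.6
    plane 178 [ 523.3 -313.3  178. ] [ 529.6 -320.4  178. ]
bar FR [ 524.5 -347.1  176.7] 4.7
    plane 178 [ 521.9 -346.9  178. ] [ 526.7 -348.   178. ]
```

Height check: the cabinet top triangulates to 190–191 mm, the spool top to 179 mm and the bar top to 172–177 mm, all close to the text. Yaw is about 0.083 rad. The left drawer is about 87 mm out and the right about 70 mm. Left drawer comes first: I'll shut the fingers and hover behind its panel, beside the spool.

```bash
python3 - <<'E'
from h import *
for y in(0.083,0.083+np.pi,0.083-np.pi):
    for p in((517,-202,260),(517,-202,160),(450,-207,160),(470,-315,230),(490,-315,160),(570,-308,160)):
        q=solve_ik(p,[np.pi,0,y]); print(y,p,None if q is None else np.round(q,2))
bot.grip(0.0,20)
bot.move_ptp((517,-202,260),[np.pi,0,0.083+np.pi] if 0 else [np.pi,0,0.083])
s=bot.get_state(); print(s['t'],s['tcp_pos'],s['orientation'],s['contact_force'],s['opening'])
shot("top","t1",(210,80,370,200)); shot("side","s1",(215,120,365,250))
E
```

```text
0.083 (517, -202, 260) [-0.51  0.32 -0.13  1.12  0.    2.55]
0.083 (517, -202, 160) [-0.51  0.39 -0.29  0.89  0.    2.55]
0.083 (450, -207, 160) [-0.58  0.29 -0.44  0.84  0.    2.48]
0.083 (470, -315, 230) [-0.72  0.36 -0.15  1.06  0.    2.34]
0.083 (490, -315, 160) [-0.7   0.44 -0.21  0.92  0.    2.36]
0.083 (570, -308, 160) [-0.61  0.56 -0.02  1.    0.    2.45]
3.2245926535897933 (517, -202, 260) [-0.51  0.32 -0.13  1.12  0.   -0.59]
3.2245926535897933 (517, -202, 160) [-0.51  0.39 -0.29  0.89  0.   -0.59]
3.2245926535897933 (450, -207, 160) [-0.58  0.29 -0.44  0.84  0.   -0.66]
3.2245926535897933 (470, -315, 230) [-0.72  0.36 -0.15  1.06  0.   -0.8 ]
3.2245926535897933 (490, -315, 160) [-0.7   0.44 -0.21  0.92  0.   -0.78]
3.2245926535897933 (570, -308, 160) [-0.61  0.56 -0.02  1.    0.   -0.69]
-3.058592653589793 (517, -202, 260) [-0.51  0.32 -0.13  1.12  0.   -0.59]
-3.058592653589793 (517, -202, 160) [-0.51  0.39 -0.29  0.89  0.   -0.59]
-3.058592653589793 (450, -207, 160) [-0.58  0.29 -0.44  0.84  0.   -0.66]
-3.058592653589793 (470, -315, 230) [-0.72  0.36 -0.15  1.06  0.   -0.8 ]
-3.058592653589793 (490, -315, 160) [-0.7   0.44 -0.21  0.92  0.   -0.78]
-3.058592653589793 (570, -308, 160) [-0.61  0.56 -0.02  1.    0.   -0.69]
3.7583 [ 517.21232632 -201.22358132  259.99262214] [-3.14137486e+00 -1.40100499e-05  8.43690086e-02] [ 0.18797342  0.23346265 -0.43952278] -0.0017361997047034732
```

View pics/t1.png

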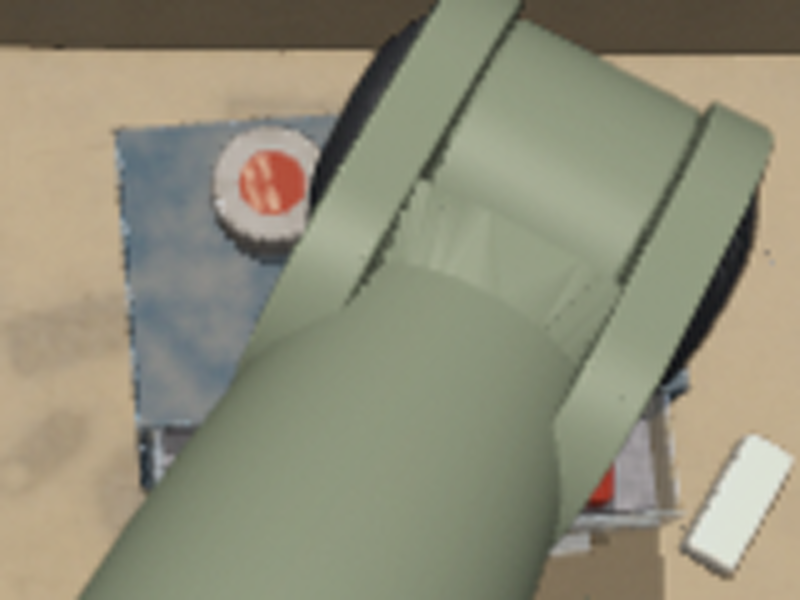

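View pics/s1.png

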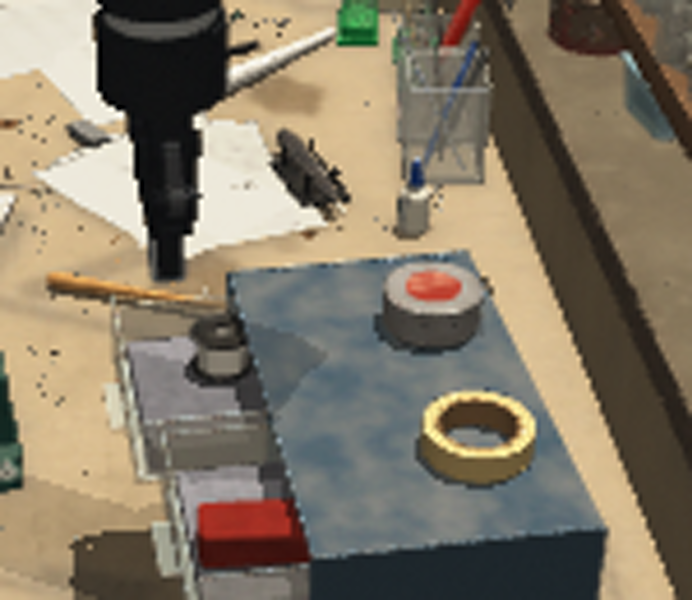

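The side view shows the shut fingers hovering at crop (167,275), above the inner part of the left drawer. The spool at (220,350) is clear of them. The red bar at (250,535) is in the right drawer, so it is the one meant: dark red, in a top drawer. I'll go down and check before pushing.

```bash
python3 - <<'E'
from h import *
print(bot.movel((517,-202,161),max_speed=100,threshold=5))
s=bot.get_state(); print(s['t'],s['tcp_pos'],s['contact_force'])
shot("side","s2",(235,150,335,230))
E
```

```text
False
5.0 [ 517.47971999 -202.23951101  161.6618588 ] [-0.08094886  0.94125459  0.42567038]
```

View pics/s2.png

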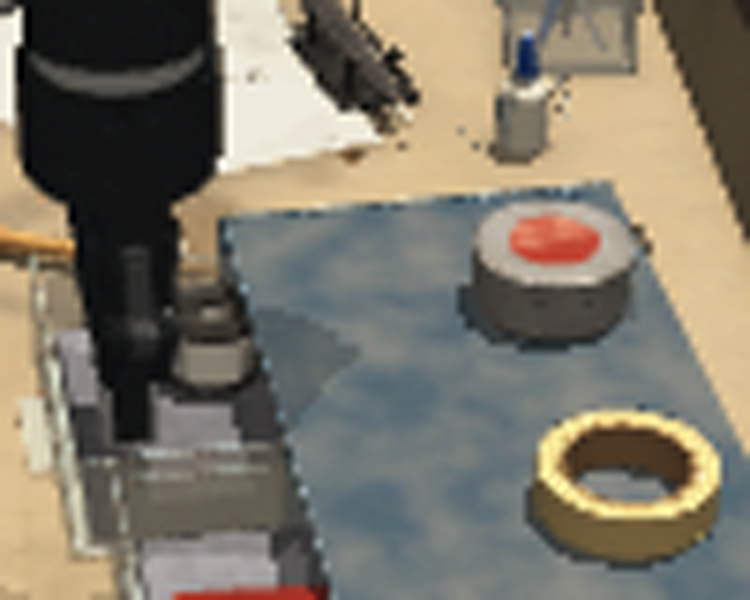

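The fingertips at crop (132,435) are inside the drawer, behind the panel and clear of the spool at (213,345). Now I'll push outward along the cabinet's -x axis.

```bash
python3 - <<'E'
from h import *
u=np.array([np.cos(.083),np.sin(.083),0]); p0=np.array([517,-202,161.])
print(bot.movel(p0-40*u,max_speed=35,threshold=4)); s=bot.get_state(); print(s['t'],s['tcp_pos'],s['contact_force'])
print(bot.movel(p0-68*u,max_speed=15,threshold=4)); s=bot.get_state(); print(s['t'],s['tcp_pos'],s['contact_force'])
shot("side","s3",(225,150,325,230))
E
```

```text
False
6.3417 [ 477.15922374 -205.36712733  161.00777602] [-0.24115372  0.35689772  0.02267591]
True
7.375 [ 463.53139807 -206.39613663  160.87095565] [ 1.16664951 -1.20536882  1.09828844]
```

View pics/s3.png

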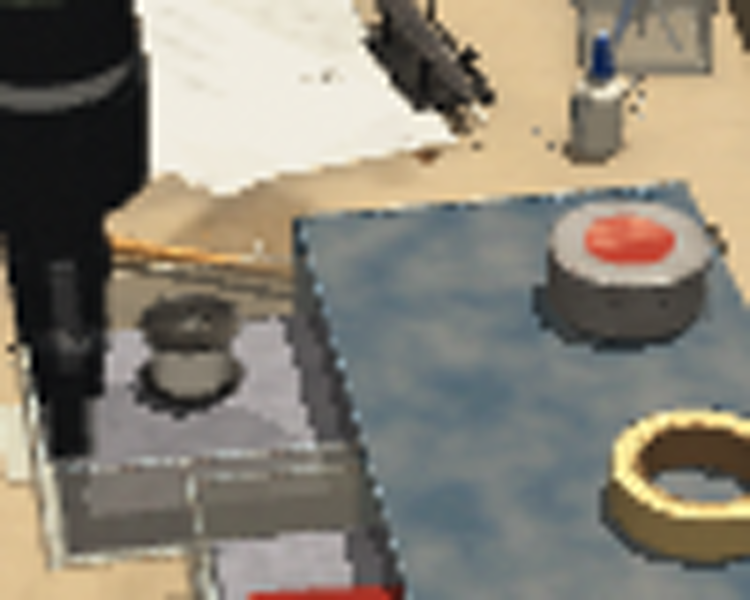

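It stopped right where I expected the stop. I'll confirm with one gentle second push, then compare.

```bash
python3 - <<'E'
from h import *
u=np.array([np.cos(.083),np.sin(.083),0])
for i in range(2):
    p=bot.get_state()['tcp_pos']; f0=bot.get_state()['contact_force']
    r=bot.movel(p-10*u,max_speed=12,threshold=4); s=bot.get_state(); print(r,s['t'],s['tcp_pos'],f0,s['contact_force'])
    bot.dwell(.1); print(bot.get_state()['tcp_pos'],bot.get_state()['contact_force'])
E
```

```text
True 7.725 [ 463.58309522 -206.2215426   160.49609396] [ 1.74202221 -0.18897524  1.01472466] [ 1.00602929 -0.12351704  0.12734722]
[ 463.54922831 -206.18157961  160.364791  ] [ 0.69697707 -0.75131899  0.65977784]
True 8.125 [ 463.62786801 -206.07885138  160.18231047] [ 0.69697707 -0.75131899  0.65977784] [ 0.85417072  0.14604517 -0.02769899]
[ 463.55633873 -206.01261461  160.04738464] [ 0.95652    -1.28388123  1.18486326]
```

That is a firm stop: no movement under about 4 N. I'll back off and go to the front of the right drawer.

```bash
python3 - <<'E'
from h import *
u=np.array([np.cos(.083),np.sin(.083),0])
p=bot.get_state()['tcp_pos']
bot.movel(p+10*u,max_speed=60); bot.movel(p+10*u+[0,0,85],max_speed=120)
bot.movel((467,-320,245),max_speed=150)
shot("side","s4",(215,150,335,240)); 
print(bot.movel((467,-320,163),max_speed=100,threshold=5))
s=bot.get_state(); print(s['t'],s['tcp_pos'],s['contact_force'])
shot("side","s5",(215,150,335,240))
E
```

```text
False
11.3333 [ 467.38995915 -320.2892287   163.627563  ] [-0.02494648  0.08682814  0.07792897]
```

View pics/s4.png

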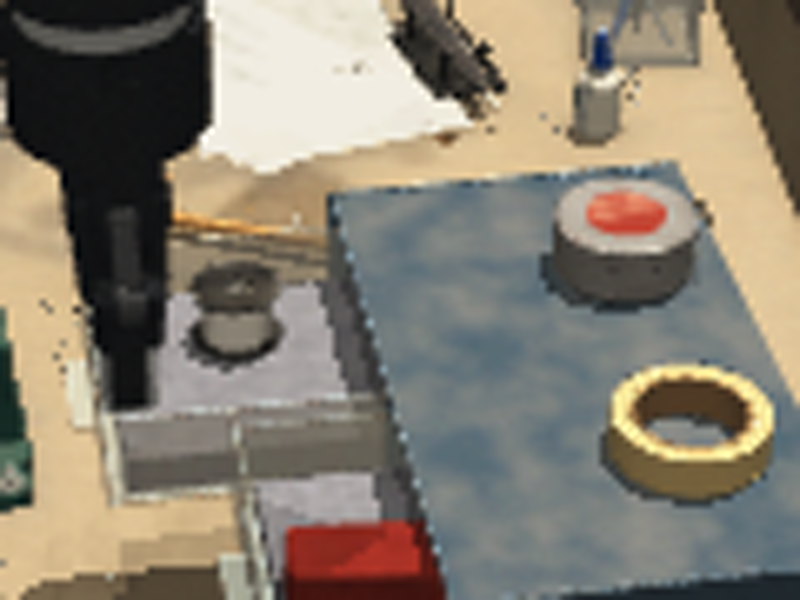

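View pics/s5.png

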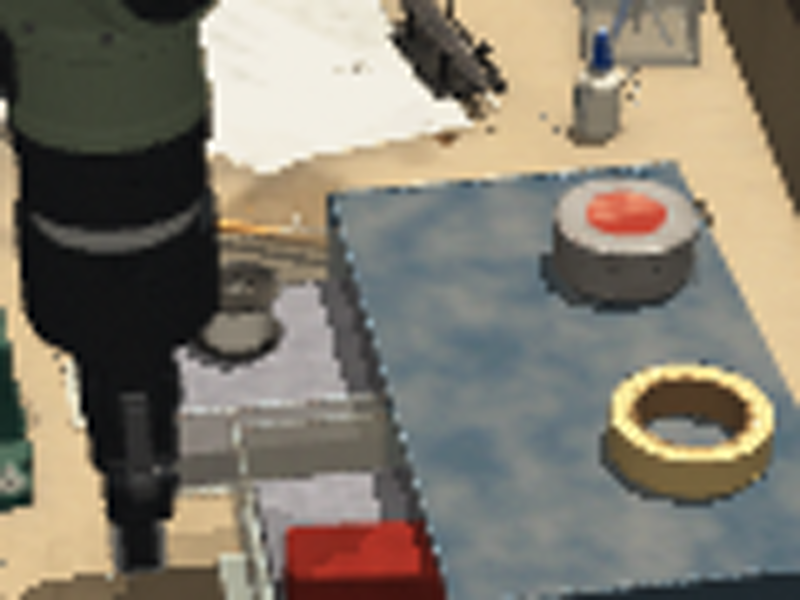

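The fingers at crop (138,560) are in front of the right panel's face at (245,540). Now I'll push it shut.

```bash
python3 - <<'E'
from h import *
u=np.array([np.cos(.083),np.sin(.083),0]); p0=np.array([467,-320,162.])
for d,v in((20,50),(88,40)):
    for k in range(3):
        r=bot.movel(p0+d*u,max_speed=v,threshold=4); s=bot.get_state(); print(r,s['t'],s['tcp_pos'],s['contact_force'])
        if not r: break
for k in range(3):
    r=bot.movel(p0+120*u,max_speed=15,threshold=4); s=bot.get_state(); print(r,s['t'],s['tcp_pos'],s['contact_force'])
    bot.dwell(.1)
shot("side","s6",(215,150,375,270))
E
```

```text
False 11.9333 [ 487.09668752 -318.14478887  161.8252655 ] [-0.91312585  0.23802023  0.60925374]
False 13.7833 [ 554.68484655 -312.64164778  162.0124803 ] [-0.35423331 -0.15172621 -0.27683342]
True 14.875 [ 567.88764708 -311.24094395  161.32112136] [-0.28970773  0.42711072  1.0794031 ]
True 15.3833 [ 567.73750214 -310.7221707   160.26890689] [-0.47735496  0.2495837  -0.07495615]
True 15.8833 [ 567.64489959 -310.21354732  159.1930897 ] [ 0.08427779  0.02369419 -0.00367581]
```

View pics/s6.png

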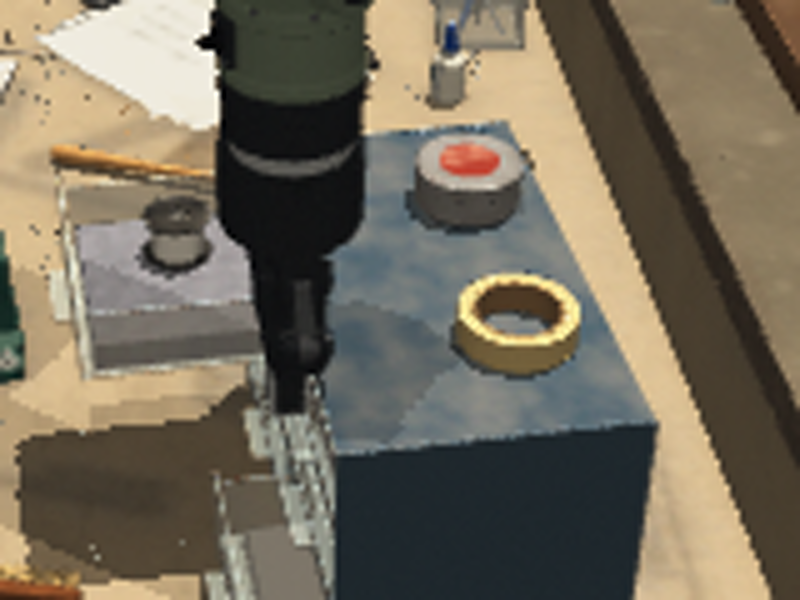

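The right drawer hit a firm stop within 2 mm of the predicted shut position, and its front is flush with the drawer below. I'll retract and check from both views.

```bash
python3 - <<'E'
from h import *
u=np.array([np.cos(.083),np.sin(.083),0]); p=bot.get_state()['tcp_pos']
bot.movel(p-45*u,max_speed=80); bot.movel(p-45*u+[0,0,90],max_speed=120)
bot.move_ptp((250,380,260),[np.pi,0,0.083+1.2])
s=bot.get_state(); print(s['t'],s['tcp_pos'],s['contact_force'])
t=shot("top","t7",(210,80,370,200)); sd=shot("side","s7",(215,150,375,270))
u=u; v=np.array([-u[1],u[0],0])
o=np.array([574.5,-239.4,0]) # front-edge middle
for n,im,im0 in(("top",t,cv2.imread("pics/top0_raw.png")),("side",sd,cv2.imread("pics/side0_raw.png"))):
    o0=o+v*72-u*120; pts=[o0+v*w+[0,0,185] for w in(-69.5,0,69.5)]+[o-v*72+v*w+[0,0,185] for w in(-69.5,0,69.5)]
    print(n,proj(n,np.array(pts)).round(1).tolist())
    for q in proj(n,np.array(pts)): cv2.circle(im,tuple(np.round(q*1).astype(int)),0,(0,0,255),-1)
    x0,y0,x1,y1=(210,80,370,200) if n=="top" else (215,150,375,270)
    cv2.imwrite(f"pics/{n}7m.png",cv2.resize(im[y0:y1,x0:x1],(800,600),interpolation=cv2.INTER_NEAREST))
E
```

```text
20.2833 [250.6246505  379.81824006 259.95736548] [ 0.49241674  0.2570641  -0.17994139]
top [[296.2, 205.7], [270.1, 207.7], [243.9, 209.7], [344.6, 157.6], [319.2, 159.5], [293.7, 161.4]]
side [[230.0, 212.1], [228.0, 198.1], [226.1, 185.3], [281.5, 241.1], [276.6, 224.3], [272.1, 209.1]]
```

View pics/top7m.png

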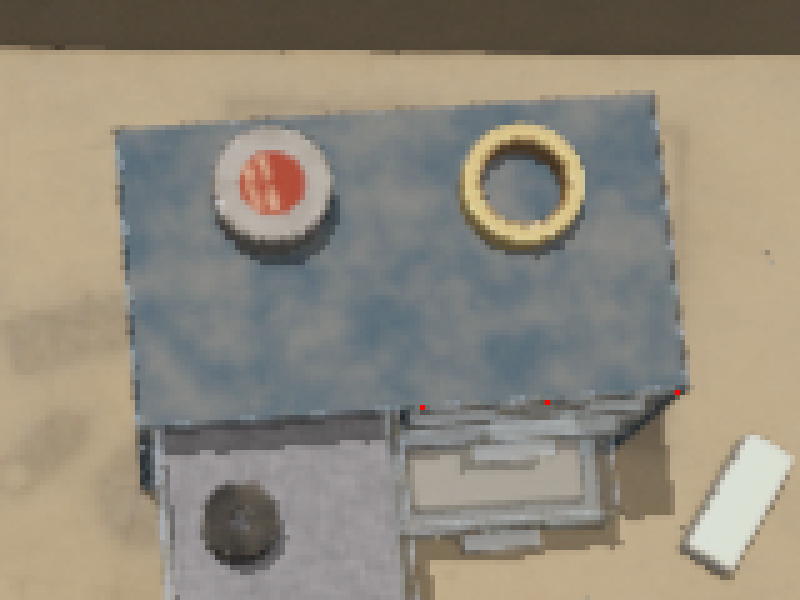

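View pics/side7m.png

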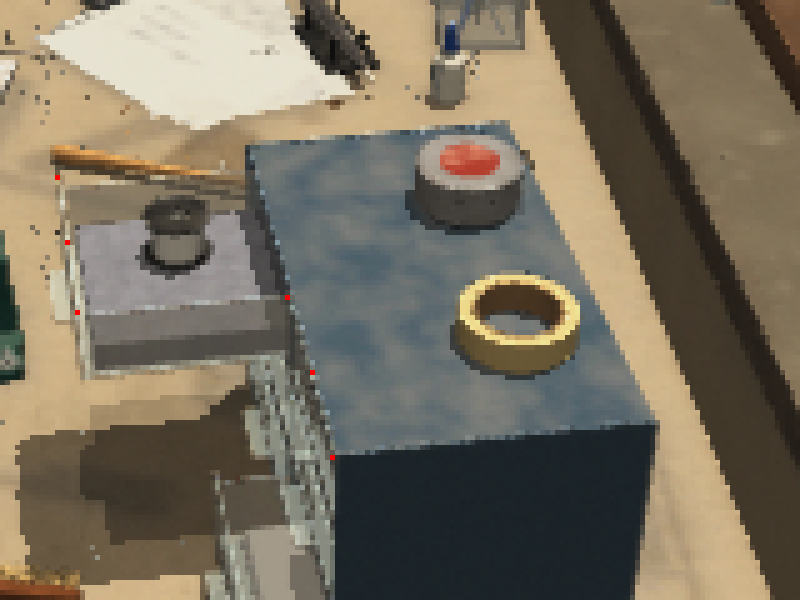

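Both drawers match the projected end positions (red marks). One last look at the whole bench, to check nothing else moved.

```bash
python3 - <<'E'
import cv2,numpy as np
a=cv2.imread("pics/top0_raw.png");b=cv2.imread("pics/t7_raw.png")
d=cv2.absdiff(a,b).max(2)>45
n,l,st,c=cv2.connectedComponentsWithStats(d.astype(np.uint8))
print([tuple(x) for x in st[1:] if x[4]>15])
cv2.imwrite("pics/t7c.png",cv2.resize(b[80:300],None,fx=1.56,fy=1.56,interpolation=cv2.INTER_CUBIC))
E
```

```text
[(np.int32(297), np.int32(159), np.int32(47), np.int32(48), np.int32(1208)), (np.int32(249), np.int32(170), np.int32(17), np.int32(8), np.int32(113)), (np.int32(250), np.int32(179), np.int32(17), np.int32(14), np.int32(183)), (np.int32(244), np.int32(194), np.int32(49), np.int32(18), np.int32(450)), (np.int32(253), np.int32(210), np.int32(45), np.int32(18), np.int32(610)), (np.int32(0), np.int32(263), np.int32(39), np.int32(62), np.int32(1381)), (np.int32(152), np.int32(326), np.int32(31), np.int32(58), np.int32(1124)), (np.int32(184), np.int32(361), np.int32(15), np.int32(7), np.int32(55)), (np.int32(188), np.int32(365), np.int32(21), np.int32(19), np.int32(129)), (np.int32(255), np.int32(369), np.int32(5), np.int32(15), np.int32(48)), (np.int32(181), np.int32(371), np.int32(6), np.int32(7), np.int32(16)), (np.int32(179), np.int32(378), np.int32(4), np.int32(6), np.int32(16))]
```

View pics/t7c.png

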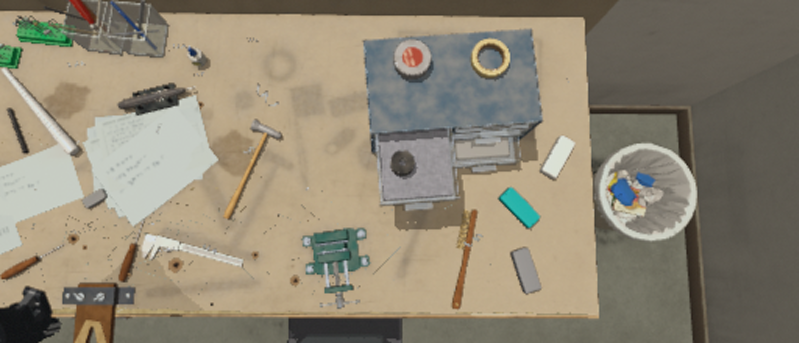

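The only changes are the drawers, the spool and their shadows, plus the arm itself. The spool stands in the open left drawer at (403,163), and the brush, hammer, caliper, tins and look-alikes are where they were. Handing in.

```bash
python3 - <<'E'
from h import *
bot.sign_off(); print(bot.get_state()['t'])
E
```

```text
the job is handed in; nothing more can be done
the job is handed in; nothing more can be done
```

The job is done and handed in at about 20 s of the 42 s allowed. With the shut fingertips, I first slid the left top drawer (wire spool) out to its stop, pushing its front panel from behind. Then I pushed the right top drawer (red bar) shut.

- **Stops:** I limited the pushes to about a 4 N force change. Both drawers met firm stops, and two further gentle pushes on each moved it no more than 0.3 mm.
- **Position:** In the side view both fronts match the predicted end positions. The right panel is also flush with the fixed drawer below it and within 2 mm of its predicted shut position. I did not check the left panel against its predicted position in the top view.
- **Contents and surroundings:** The spool still stands in its open drawer. Comparing the top view before and after, only the drawers, spool, shadows and arm changed.
- **Not checked:** The bar can no longer be seen in the shut drawer, so I could not confirm how it lies.
- **Disagreement:** My first two-view fixes on the panels' hidden lower corners were poor (up to 7 mm ray gap). I used the top-view plane positions instead, and the contact stops agreed with those.

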